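# Clamp an infusion bottle on the shaker and lock the bar

### The arm

A 6-joint arm with a two-finger parallel gripper is mounted at the origin on the work surface. World frame = base frame: x ahead of the robot, y to its left, z up, the work surface at z = 0. Lengths are in mm, angles in rad, forces in N, time in s.
With the tool pointing down it reaches from about 400 to 925 mm from the base axis. Payload 12.5 kg.
Tool frame: the origin (TCP) lies on the mounting face of the last link; the fingertips stand 190 mm ahead of it and the grasp point (between the pads) lies 171 mm ahead of it; z points along the fingers, y is the line along which they close (so a half turn about z gives the same grasp; the last joint's range is limited). The gripper opens to 95 mm and grips with 3 to 60 N. Pads are 20 mm wide; open, the fingers measure 119 mm over their backs; the gripper's body (75 mm by 180 mm) begins 59 mm behind the grasp point.
Start: joints at [-1.369, 0.491, 1.559, -0, 1.092, -0.106], TCP at [189.371, -595.62, 404.761] pointing down, gripper open.
Joint ranges: [-3.1, 3.1], [-0.84, 2.19], [0.05, 2.79], [-1.13, 4.28], [0.06, 2.93], [-2.69, 2.69]. Speed limits (rad/s): [2.22, 2.22, 2.79, 3.14, 3.14, 3.14].

### API

Orientations are given as [roll, pitch, yaw] about the fixed x, y, z axes, in that order (R = Rz(yaw) Ry(pitch) Rx(roll)).
In Python, from cell import env gives the robot as it stands.
- The arm moves only by the tool carry_out, never from a script. Its argument "series" is a list of rows, each a list of 5 numbers: the shift along the tool's x, y, z in m, then the turn about the tool's z in degrees, then the opening, from 0 (shut) to 1 (fully open). A call has 1 to 20 rows; each row is the pose to reach, as a shift and turn from the pose commanded when the call began, along the tool's axes at that moment; what a row does not reach only later rows make up. A row lasts 1/8 s, in which the tool goes at most 62.5 mm and 10.7 degrees, less where a joint would pass 70% of its speed; a pose out of reach is approached as far as the arm can. A call with a gripper value outside its range is refused whole. The fingers move at their own pace and stop on an object; the grip force is fixed at half the most. Time passes only in rows, so rows that repeat a pose let the fingers close. It gives the time, the measured TCP pose, the force, the opening and the grip force at its end, in the units of the state.
- env.state(): the state, without advancing time (a new reading comes with each control period).
- env.read_camera(name): name is "side" or "top"; returns (picture, depth): 480x640x3 uint8, red, green, blue; 480x640 float32, mm along the optical axis (not along the pixel's ray), 0 where there is no reading.
- env.get_calibration(name): a dict with "intrinsics" (3x3 intrinsics, pixels), "cam_to_world" (4x4, takes a point from camera to world coordinates). Camera axes: x right, y up, looking along -z (the intrinsics and any distortion apply to the point x, -y, -z); pixel columns grow to the right and rows downward; lengths in mm; the calibration is good to about 2 mm. A picture is of the moment at which its call begins. get_calibration takes no time and is no camera call.
- env.job_done(): hands the job in; it is judged then, once.
The state is a dict: "t": time; "joints": joint angles; "qvel": joint speeds; "tau": joint torques, N m; "eef_pos": TCP position; "tcp_rot": TCP orientation; "ft_force": force on the tool from outside, world axes, zero at the start; "moment": the same for the moment, N m; "opening": opening from 0.0 (shut) to 1.0 (fully open); "grip_force": force on a finger pad.
Only numpy, scipy, OpenCV 4.12 (cv2) and the standard library are available. Lean on these libraries where they do the work, as an engineer would, in place of code of your own. Each camera call takes 0.05 s, during which the arm holds its last target. There are 200 camera calls.

### The job

Stand the loose clear infusion bottle on the shaker's platform, between the bottle already there and the block with the wing knob, then slide the padded clamp bar up until it holds both bottles upright against the rear bar. Only then turn the wing knob clockwise until it is fully tight, without striking the fingers on the side guard next to it, and let go. Do not knock a bottle over or shift the other things on the counter.

Things in the scene. Friction and masses are not known exactly. Their poses are not given: they have to be found in the camera images.
- shaker: bench shaker: white housing, aluminium platform on top (250 x 344 mm, its upper face 100 mm above the origin), fixed on the counter. Origin: centre of the underside, on the counter; x points from the dial side to the rear, y to the left along the bars, z up. Steel guard panels stand along both sides, inner faces at y = +163 and -163 mm, tops 104 mm above the platform
- rear_face (a point): point on the rubber face of the fixed rear bar where the new bottle is to touch it: x = +63, y = +5 mm in the shaker's frame, 41 mm above the platform; axes as the shaker's. The bar spans y = -133 to +95 mm and 20 to 62 mm above the platform. A clamped bottle's centre is 31 mm in front of the face (x = +32 mm); the new bottle's centre may lie anywhere from y = -40 to +60 mm
- clamp_bar (a joint): position in m of the sliding clamp bar along the shaker's +x; grows towards the rear. 0 = fully open: its rubber face at x = -73 mm, the knob's axis at x = -85 mm in the shaker's frame. Starts at 0 to 0.025; at 0.074 it holds both bottles against the rear bar; empty it would run to 0.100. 3 N of friction, stays where left (pushing two bottles along adds up to 6 N)
- bar_back (a point): point on the top edge of the clamp bar's back (dial side), 62 mm above the platform, y = -45 mm in the shaker's frame, midway between the bottles: push here along +x. Moves with the bar; axes as the shaker's. The bar is flat aluminium on edge, 12 mm thick plus 4 mm rubber face, 20 to 62 mm above the platform, 228 mm long between end blocks; 30 mm or more of platform is free behind it
- clamp_knob (a joint): angle in rad of the wing knob on top of the bar's left end block: grows clockwise seen from above; tight against its stop at 1.60; starts loose at 0.1 to 0.45. 0.1 N m of friction, stays where it is left. At 0 the wings lie 2.18 rad anticlockwise of the shaker's +x
- knob_grip (a point): point on the wing knob's upright axis at grip height, 95 mm above the platform, y = +113 mm in the shaker's frame; moves with the bar; x points along the wings and turns with the knob. Black butterfly: flat upright blade 84 mm tip to tip, 9 mm thick, middle 73 to 102 mm, round wings 72 to 107 mm above the platform; below it a round foot 30 mm wide, 62 to 73 mm, on the end block (top at 62 mm)
- side_guard: left guard panel beside the knob: windowed steel sheet 250 mm long along the shaker's x, 5 mm thick, 104 mm high. Origin: centre of its lower edge, on the platform, y = +165.5 mm in the shaker's frame. Its inner face is 50 mm from the knob's axis and the wing tips pass 8 mm from it: open the fingers only a little there
- bottle_mid (a point): the infusion bottle to load: clear glass, aluminium cap, 62 mm diameter, 108 mm tall, about 0.3 kg, standing on the counter to the left of the shaker; the point is its centre, 54 mm above its foot; z is its own axis. Straight-sided up to 75 mm, then narrowing to a neck with a 32 mm cap; grip the body from above, 55 to 65 mm above the foot
- mate_mid (a point): the same kind of bottle (62 x 108 mm), already standing on the platform at about y = -105 mm in the shaker's frame, within a few mm of the rear bar; the point is its centre, 54 mm above its foot
- amber: bystander: brown glass bottle 46 mm wide, 95 mm tall; origin at its foot
- vial: bystander: clear vial with a blue cap, 32 mm wide, 62 mm tall; origin at its foot
- cup: bystander: white medicine cup 42 mm wide, 38 mm tall; origin at its foot
- tape: bystander: roll of tape lying flat, 80 mm wide, 25 mm tall; origin at its underside
- syringe: bystander: large syringe lying on the counter, about 165 mm long; origin on the counter under its barrel's middle
- dish: bystander: steel kidney dish 200 mm long, 40 mm tall; origin at its underside

How it is judged:
By the outcome, as a careful person would: the job done as asked, in the order asked, and still so for the second after the job is handed in, with the robot touching nothing.
It also fails if it takes over 66 s, if anything falls off the work surface, if the arm or the gripper's body presses on something with over 40 N, if the wrist force passes 120 N, or if a joint passes its speed limit or range.

## Working session

There is one attempt and no reset: what is moved stays moved. The work goes in short steps, Python scripts to look and compute and a tool call to move; the robot and the scene stay as the last step left them, time stands still between calls to the robot, and variables do not carry over. Pictures are saved under pics/ and viewed, at most 10 in all, crops included, and the job is handed in when it is done.

Besides the shell and the picture viewer there is one more tool, called after ">>>" as name([rows], argument=value, ...), one row to a line, values as JSON. carry_out: Moves the arm, as the interface text tells. Its arguments: {"type":"object","properties":{"series":{"type":"array","items":{"type":"array","items":{"type":"number"}}}},"required":["series"]}

```bash
mkdir -p pics; ls
python3 - <<'E'
from cell import env
import cv2,numpy as np
np.set_printoptions(precision=4,suppress=True)
for n in ("side","top"):
    p,d=env.read_camera(n); cv2.imwrite(f"pics/{n}0.png",p[:,:,::-1]); np.savez(f"{n}0.npz",p=p,d=d)
    print(n,env.get_calibration(n))
print(env.state())
E
```

```text
pics
side {'intrinsics': array([[554.4764,   0.    , 327.6745],
       [  0.    , 554.4764, 249.6597],
       [  0.    ,   0.    ,   1.    ]]), 'cam_to_world': array([[  -0.9999,   -0.0004,   -0.0144,  451.4865],
       [  -0.0108,   -0.6354,    0.7721, 1298.6159],
       [  -0.0094,    0.7722,    0.6353, 1223.2864],
       [   0.    ,    0.    ,    0.    ,    1.    ]])}
top {'intrinsics': array([[489.9021,   0.    , 325.7573],
       [  0.    , 489.9021, 236.1337],
       [  0.    ,   0.    ,   1.    ]]), 'cam_to_world': array([[   0.0285,    0.9904,   -0.135 ,  332.0291],
       [  -0.9996,    0.0295,    0.0053,  -18.9939],
       [   0.0092,    0.1347,    0.9908, 1321.3947],
       [   0.    ,    0.    ,    0.    ,    1.    ]])}
{'t': 0.1, 'joints': array([-1.3686,  0.4915,  1.5594,  0.    ,  1.0917, -0.1056]), 'qvel': array([ 0.0008, -0.0003, -0.0001,  0.0004,  0.0006,  0.0005]), 'tau': array([  0.0042, -61.3623, -25.8607,   0.0695,   0.047 ,  -0.    ]), 'eef_pos': array([ 189.382 , -595.5917,  404.2323]), 'tcp_rot': array([-3.1406, -0.0001,  0.3078]), 'ft_force': array([-0.1346,  0.1595, -0.3527]), 'moment': array([-0.0083,  0.0099,  0.0281]), 'grip_force': 0.0, 'opening': 0.9979307983487669}
```

View pics/top0.png

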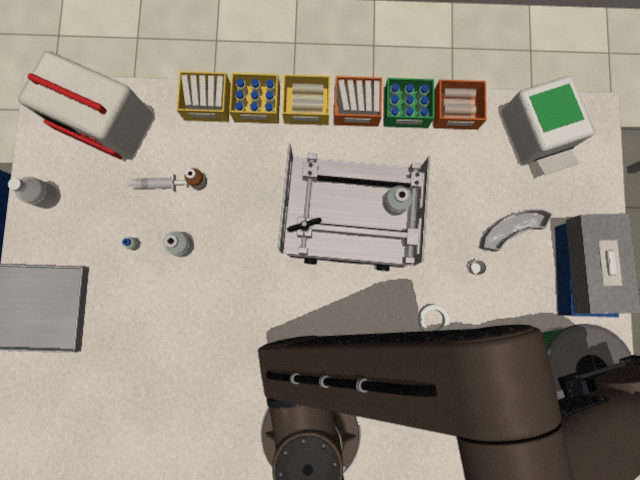

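View pics/side0.png

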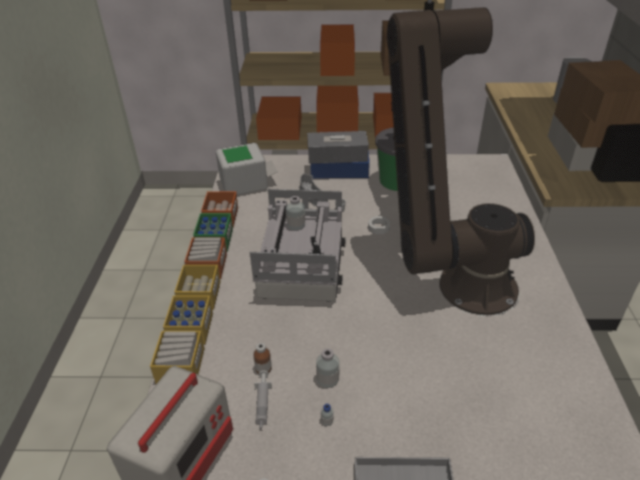

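The top picture shows the loose bottle at about (177,243), the shaker's centre at (355,210), the knob at (304,225), the mate bottle at (400,198) and the bar along row ~232. In the side picture the loose bottle is at (327,368), the knob near (316,243) and the left guard at (295,267).

```bash
cat > h.py <<'E'
import numpy as np,cv2
from cell import env
np.set_printoptions(precision=2,suppress=True)
def cloud(n,p=None,d=None):
    if d is None: p,d=env.read_camera(n)
    c=env.get_calibration(n);K=c["intrinsics"];T=c["cam_to_world"]
    v,u=np.mgrid[:480,:640]
    X=np.stack([(u-K[0,2])/K[0,0]*d,-(v-K[1,2])/K[1,1]*d,-d],-1)
    W=X@T[:3,:3].T+T[:3,3]; W[d==0]=np.nan
    return p,W
def saved(n):
    f=np.load(f"{n}0.npz"); return cloud(n,f["p"],f["d"])
E
python3 - <<'E'
from h import *
p,W=saved("top"); ps,Ws=saved("side")
reg=lambda W,u0,u1,v0,v1:W[v0:v1,u0:u1].reshape(-1,3)
def z(P,a,b): return P[(P[:,2]>a)&(P[:,2]<b)]
S=reg(W,270,440,140,275); 
h,e=np.histogram(S[:,2][~np.isnan(S[:,2])],bins=np.arange(-10,260,10));print(dict(zip(e[:-1],h)))
S2=reg(Ws,245,350,180,305)
h,e=np.histogram(S2[:,2][~np.isnan(S2[:,2])],bins=np.arange(-10,260,10));print(dict(zip(e[:-1],h)))
for nm,R in(("top",S),("side",S2)):
    q=z(R,92,108);r=cv2.minAreaRect(q[:,:2].astype(np.float32));print(nm,"plat",len(q),r,np.median(q[:,2]))
    q=z(R,192,215);print("guard-top",len(q)); r=cv2.minAreaRect(q[:,:2].astype(np.float32));print(r)
for nm,R in(("top",reg(W,155,200,225,265)),("side",reg(Ws,310,345,340,390))):
    q=z(R,20,140);print(nm,"bottle",len(q),q[:,:2].min(0),q[:,:2].max(0),q[:,2].max())
    for a,b in((20,50),(50,80),(80,100),(100,130)):
        k=z(R,a,b); print(a,len(k),k.mean(0) if len(k) else'')
# enlarged crops
a=cv2.resize(p[135:280,270:440],None,fx=4,fy=4,interpolation=cv2.INTER_CUBIC)
cv2.imwrite("pics/c1.png",a[:,:,::-1])
b=cv2.resize(ps[170:310,240:355],None,fx=4,fy=4,interpolation=cv2.INTER_CUBIC);cv2.imwrite("pics/c2.png",b[:,:,::-1])
E
```

```text
{np.int64(-10): np.int64(4999), np.int64(0): np.int64(3258), np.int64(10): np.int64(9), np.int64(20): np.int64(14), np.int64(30): np.int64(30), np.int64(40): np.int64(48), np.int64(50): np.int64(154), np.int64(60): np.int64(206), np.int64(70): np.int64(63), np.int64(80): np.int64(3), np.int64(90): np.int64(5104), np.int64(100): np.int64(3278), np.int64(110): np.int64(141), np.int64(120): np.int64(446), np.int64(130): np.int64(658), np.int64(140): np.int64(571), np.int64(150): np.int64(671), np.int64(160): np.int64(1631), np.int64(170): np.int64(332), np.int64(180): np.int64(329), np.int64(190): np.int64(219), np.int64(200): np.int64(689), np.int64(210): np.int64(20), np.int64(220): np.int64(0), np.int64(230): np.int64(0), np.int64(240): np.int64(0)}
{np.int64(-10): np.int64(1868), np.int64(0): np.int64(2179), np.int64(10): np.int64(209), np.int64(20): np.int64(279), np.int64(30): np.int64(293), np.int64(40): np.int64(291), np.int64(50): np.int64(282), np.int64(60): np.int64(317), np.int64(70): np.int64(222), np.int64(80): np.int64(8), np.int64(90): np.int64(1320), np.int64(100): np.i
[... 592 characters left out ...]
-89.41668701171875), (336.9949035644531, 248.10818481445312), 86.39176177978516)
side plat 2877 ((566.8582763671875, -87.5537109375), (354.1039733886719, 250.7789306640625), 86.48451232910156) 100.33877484448658
guard-top 797
((567.1460571289062, -90.73699951171875), (355.6287841796875, 248.7623291015625), 86.66732788085938)
top bottle 586 [442.66 329.56] [504.17 390.21] 114.08313256554607
20 71 [465.66 338.76  35.15]
50 222 [469.67 350.81  71.66]
80 158 [470.81 354.69  84.26]
100 135 [473.51 360.67 107.29]
side bottle 680 [445.33 339.31] [504.14 395.48] 113.06338423388524
20 166 [473.86 385.98  35.  ]
50 236 [474.26 381.27  68.34]
80 164 [473.82 372.45  85.75]
100 114 [474.11 363.89 107.47]
```

View pics/c1.png

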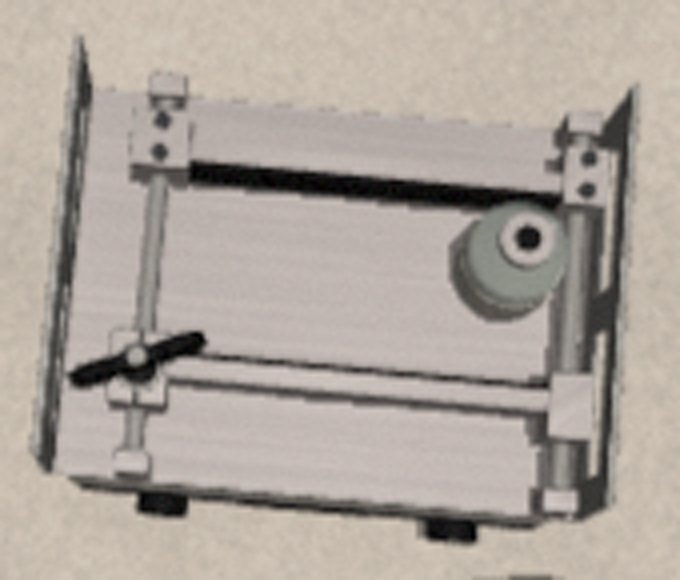

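View pics/c2.png

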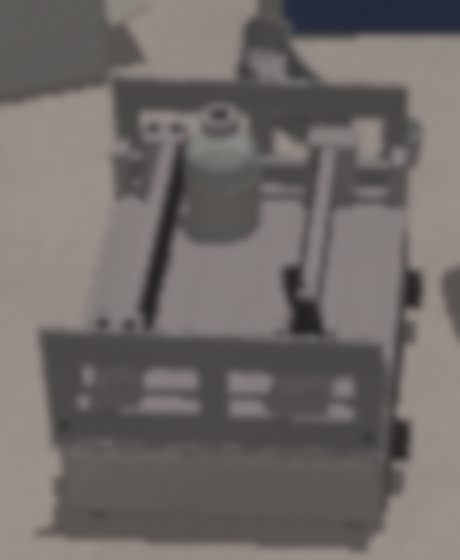

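The top crop shows the knob at about (137,360) with its wings from (75,378) to (205,340), the clamp bar running from (165,370) to (550,400), and the mate's cap at (527,238). The side crop shows the guard in front, the mate at (220,180), the knob at (303,310) and the rear bar at (160,220).

```bash
cat >> h.py <<'E'
yaw=np.radians(-3.55); C=np.array([567.0,-89.7])
R2=np.array([[np.cos(yaw),-np.sin(yaw)],[np.sin(yaw),np.cos(yaw)]])
def tosh(W): return np.concatenate([(W[...,:2]-C)@R2, W[...,2:]-100],-1)
def tow(x,y): return C+R2@np.array([x,y])
E
python3 - <<'E'
from h import *
def sel(S,x0,x1,y0,y1,z0,z1):
    S=S.reshape(-1,3);return S[(S[:,0]>x0)&(S[:,0]<x1)&(S[:,1]>y0)&(S[:,1]<y1)&(S[:,2]>z0)&(S[:,2]<z1)]
for n in("top","side"):
    p,W=saved(n);S=tosh(W);print("==",n)
    k=sel(S,-125,-20,60,158,82,112)
    print("knob",len(k),k.mean(0),k.min(0),k.max(0)); 
    dark=(p.max(-1)<70).ravel(); 
    m=dark&(S.reshape(-1,3)[:,2]>80)&(S.reshape(-1,3)[:,2]<112); q=S.reshape(-1,3)[m]; q=q[(q[:,0]>-125)&(q[:,0]<-20)&(q[:,1]>60)&(q[:,1]<158)]
    for qq in(k,q):
        if len(qq)>5:
            (c,s,a)=cv2.minAreaRect(qq[:,:2].astype(np.float32));l=cv2.fitLine(qq[:,:2].astype(np.float32),cv2.DIST_HUBER,0,.01,.01).ravel()
            print(" rect",c,s,a,"ang",np.arctan2(l[1],l[0])%np.pi)
    b=sel(S,-115,-30,-100,60,50,72);print("bar top",len(b),np.percentile(b,[2,50,98],axis=0), "dx/dy",np.polyfit(b[:,1],b[:,0],1))
    b=sel(S,50,100,-60,80,45,75);print("rear",len(b),np.percentile(b,[2,50,98],axis=0))
    for z0,z1 in((20,70),(100,115)):
        b=sel(S,-30,60,-150,-60,z0,z1);print("mate",z0,len(b),b.mean(0),b.min(0),b.max(0))
    g=sel(S,-140,140,150,180,90,112);print("guard",np.percentile(g,[2,50,98],axis=0))
s=env.state()
for nm,w in(("bottle",np.array([473.8,362.3])),("place",tow(27,8))): print(nm,w)
E
```

```text
== top
knob 186 [-63.78 113.34 100.01] [-81.78  75.99  82.05] [-44.02 150.98 111.63]
 rect (-62.564544677734375, 113.71480560302734) (10.213327407836914, 82.40131378173828) 22.417936325073242 ang 1.9756691
 rect (-62.43958282470703, 112.56414031982422) (9.46729850769043, 78.46595001220703) 22.366878509521484 ang 1.9772751
bar top 482 [[-66.84 -95.61  53.38]
 [-59.33 -20.04  60.94]
 [-50.98  56.39  65.69]] dx/dy [  0.   -59.21]
rear 464 [[ 62.37 -56.97  46.12]
 [ 68.91  10.58  60.65]
 [ 78.71  77.12  65.03]]
mate 20 269 [   9.71 -121.93   42.15] [ -29.53 -149.98   20.23] [ 59.87 -75.36  69.79]
mate 100 147 [  25.42 -106.11  107.34] [  10.43 -122.47  100.28] [ 42.66 -91.45 113.11]
guard [[-119.19  163.38   91.26]
 [  -4.22  165.4   102.39]
 [ 121.12  168.61  106.98]]
== side
knob 99 [-61.8  116.46  98.96] [-79.84  73.55  82.05] [-42.89 151.95 109.69]
 rect (-62.00099182128906, 112.10769653320312) (11.877583503723145, 85.76792907714844) 21.57448959350586 ang 1.9925574
 rect (-63.691688537597656, 119.66246032714844) (9.353836059570312, 70.4398422241211) 21.299728393554688 ang 1.976736
bar top 156 [[-66.92 -96.48  54.39]
 [-59.44 -19.29  62.21]
 [-51.39  53.48  67.03]] dx/dy [ -0.01 -59.82]
rear 173 [[ 62.05 -56.29  47.29]
 [ 68.84  14.15  61.03]
 [ 78.56  76.49  66.96]]
mate 20 263 [ 18.91 -89.5   44.56] [ -27.1  -148.99   20.09] [ 59.88 -68.94  69.73]
mate 100 61 [  24.91 -103.66  107.17] [   9.64 -122.13  100.07] [ 41.22 -85.36 112.13]
guard [[-121.29  159.85   90.44]
 [  -3.33  167.22   98.78]
 [ 118.76  173.25  107.3 ]]
bottle [473.8 362.3]
place [594.44 -83.39]
```

>>> carry_out([
  [0.02,-0.013,-0.03,2,1],
  [0.06,-0.038,-0.056,4,1],
  [0.11,-0.07,-0.056,7,1],
  [0.16,-0.102,-0.056,10,1],
  [0.21,-0.134,-0.056,13,1],
  [0.26,-0.166,-0.056,16,1],
  [0.31,-0.198,-0.056,19,1],
  [0.36,-0.23,-0.056,21.2,1],
  [0.41,-0.262,-0.056,21.2,1],
  [0.45,-0.288,-0.056,21.2,1],
  [0.475,-0.304,-0.056,21.2,1],
  [0.488,-0.312,-0.056,21.2,1],
  [0.488,-0.312,-0.056,21.2,1],
])

```text
t: 1.72
eef_pos: [560.1, -150.3, 460.4]
tcp_rot: [3.142, 0.001, -0.061]
ft_force: [-0.1, -0.2, 0.8]
opening: 1.001
grip_force: 0.0
```

>>> carry_out([
  [-0.006,-0.025,0,0,1],
  [-0.018,-0.075,0,0,1],
  [-0.03,-0.13,0,0,1],
  [-0.043,-0.185,0,0,1],
  [-0.056,-0.24,0,0,1],
  [-0.068,-0.295,0.02,0,1],
  [-0.081,-0.35,0.04,0,1],
  [-0.094,-0.405,0.06,0,1],
  [-0.105,-0.455,0.08,0,1],
  [-0.113,-0.488,0.1,0,1],
  [-0.1174,-0.5063,0.12,0,1],
  [-0.1174,-0.5063,0.13,0,1],
  [-0.1174,-0.5063,0.15,0,1],
  [-0.1174,-0.5063,0.17,0,1],
  [-0.1174,-0.5063,0.19,0,1],
  [-0.1174,-0.5063,0.21,0,1],
  [-0.1174,-0.5063,0.222,0,1],
  [-0.1174,-0.5063,0.228,0,1],
  [-0.1174,-0.5063,0.228,0,1],
])

```text
t: 4.1
eef_pos: [474.5, 361.8, 232.8]
tcp_rot: [3.141, -0.0, -0.063]
ft_force: [0.3, -0.4, -1.0]
opening: 1.002
grip_force: 0.0
```

>>> carry_out([
  [0,0,0,0,0.85],
  [0,0,0,0,0.75],
  [0,0,0,0,0.7],
  [0,0,0,0,0.65],
  [0,0,0,0,0.6],
  [0,0,0,0,0.5],
  [0,0,0,0,0.4],
  [0,0,0,0,0.4],
])

```text
t: 5.1
eef_pos: [474.2, 362.2, 232.8]
tcp_rot: [-3.142, -0.0, -0.062]
ft_force: [0.0, 0.5, 2.4]
opening: 0.647
grip_force: 30.0
```

>>> carry_out([
  [0,0,-0.004,0,0.4],
  [0,0,-0.015,0,0.4],
  [0,0,-0.035,0,0.4],
  [0,0,-0.06,0,0.4],
  [0,0,-0.085,0,0.4],
  [0,0,-0.11,0,0.4],
  [0,0,-0.135,0,0.4],
  [0,0,-0.16,0,0.4],
  [0,0,-0.185,0,0.4],
  [0,0,-0.21,0,0.4],
  [0,0,-0.23,0,0.4],
  [0,0,-0.238,0,0.4],
  [0,0,-0.24,0,0.4],
])

```text
t: 6.72
eef_pos: [474.0, 362.1, 472.9]
tcp_rot: [3.142, -0.0, -0.062]
ft_force: [-0.5, 0.4, -3.1]
opening: 0.643
grip_force: 30.0
```

>>> carry_out([
  [0.002,0.007,0,0,0.4],
  [0.007,0.021,0,0,0.4],
  [0.015,0.044,0,0,0.4],
  [0.025,0.074,0,0,0.4],
  [0.035,0.104,0,0,0.4],
  [0.045,0.134,0,0,0.4],
  [0.055,0.164,0,0,0.4],
  [0.065,0.194,0,0,0.4],
  [0.076,0.224,0,0,0.4],
  [0.086,0.254,0,0,0.4],
  [0.096,0.284,0,0,0.4],
  [0.106,0.314,0,0,0.4],
  [0.116,0.344,0,0,0.4],
  [0.126,0.374,0,0,0.4],
  [0.136,0.4,0,0,0.4],
  [0.143,0.42,0,0,0.4],
  [0.147,0.432,0,0,0.4],
  [0.1486,0.437,0,0,0.4],
  [0.1486,0.437,0,0,0.4],
])

```text
t: 9.1
eef_pos: [595.3, -83.0, 472.7]
tcp_rot: [-3.142, 0.0, -0.062]
ft_force: [0.0, 0.8, -2.4]
opening: 0.644
grip_force: 30.0
```

>>> carry_out([
  [0,0,0.006,0,0.4],
  [0,0,0.02,0,0.4],
  [0,0,0.04,0,0.4],
  [0,0,0.06,0,0.4],
  [0,0,0.08,0,0.4],
  [0,0,0.1,0,0.4],
  [0,0,0.115,0,0.4],
  [0,0,0.125,0,0.4],
  [0,0,0.131,0,0.4],
  [0,0,0.135,0,0.4],
  [0,0,0.137,0,0.4],
  [0,0,0.138,0,0.4],
  [0,0,0.138,0,0.4],
])

```text
t: 10.72
eef_pos: [595.4, -83.2, 334.9]
tcp_rot: [3.141, -0.0, -0.062]
ft_force: [0.3, -0.4, -2.5]
opening: 0.643
grip_force: 30.0
```

Run:
```python
from h import *
p,W=cloud("side")
cv2.imwrite("pics/s1.png",cv2.resize(p[160:310,225:365],None,fx=4,fy=4,interpolation=cv2.INTER_CUBIC)[:,:,::-1])
```

```text
(no output)
```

View pics/s1.png

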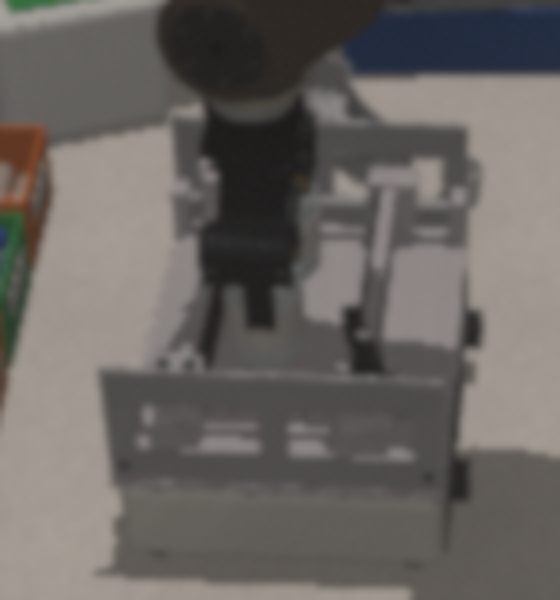

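The new bottle (around (262,330)) hangs upright in the gripper between the bars, clear of the knob at (362,345). It still has about 2 mm to go down, so I'll lower it until it touches.

>>> carry_out([
  [0,0,0.001,0,0.4],
  [0,0,0.002,0,0.4],
  [0,0,0.0025,0,0.4],
  [0,0,0.0025,0,0.4],
])

```text
t: 11.28
eef_pos: [595.3, -83.2, 332.8]
tcp_rot: [3.141, -0.001, -0.062]
ft_force: [-2.8, -0.2, 5.1]
opening: 0.644
grip_force: 30.0
```

>>> carry_out([
  [0,0,0,0,0.68],
  [0,0,0,0,0.75],
  [0,0,0,0,0.85],
  [0,0,0,0,0.9],
  [0,0,0,0,0.9],
  [0,0,-0.01,0,0.9],
  [0,0,-0.03,0,0.9],
  [0,0,-0.055,0,0.9],
  [0,0,-0.08,0,0.9],
  [0,0,-0.1,0,0.9],
  [0,0,-0.105,0,0.9],
  [0,0,-0.105,0,0.9],
])

```text
t: 12.78
eef_pos: [595.2, -83.2, 437.2]
tcp_rot: [3.142, -0.0, -0.062]
ft_force: [-0.1, 0.2, -0.8]
opening: 0.9
grip_force: 0.0
```

>>> carry_out([
  [-0.015,0.006,0,0,0.5],
  [-0.045,0.018,0,0,0],
  [-0.08,0.033,0,0,0],
  [-0.11,0.046,0,0,0],
  [-0.126,0.053,0,0,0],
  [-0.126,0.053,0.01,0,0],
  [-0.126,0.053,0.035,0,0],
  [-0.126,0.053,0.06,0,0],
  [-0.126,0.053,0.08,0,0],
  [-0.126,0.053,0.095,0,0],
  [-0.126,0.053,0.102,0,0],
  [-0.126,0.053,0.102,0,0],
])

```text
t: 14.28
eef_pos: [466.7, -128.2, 334.6]
tcp_rot: [-3.141, 0.001, -0.062]
ft_force: [0.8, -0.6, -0.0]
opening: 0.007
grip_force: 0.0
```

```bash
cat >> h.py <<'E'
def sel(S,x0,x1,y0,y1,z0,z1):
    S=S.reshape(-1,3);return S[(S[:,0]>x0)&(S[:,0]<x1)&(S[:,1]>y0)&(S[:,1]<y1)&(S[:,2]>z0)&(S[:,2]<z1)]
def rep(n):
    p,W=cloud(n);S=tosh(W)
    for nm,a in(("new",(0,60,-20,40)),("mate",(0,60,-140,-80))):
        b=sel(S,*a,100,114);print(n,nm,len(b),b.mean(0) if len(b) else'')
    b=sel(S,-125,20,35,60,55,68);print(" bar x",len(b),np.percentile(b[:,0],[2,50,98]) if len(b) else '')
    k=sel(S,-125,40,65,158,86,112)
    if len(k)>10: print(" knob",len(k),cv2.minAreaRect(k[:,:2].astype(np.float32)))
    return p
E
python3 - <<'E'
from h import *
p=rep("top");q=rep("side");print(env.state()["ft_force"])
cv2.imwrite("pics/s2.png",np.hstack([cv2.resize(a,(400,500)) for a in(p[130:280,280:435],q[160:310,240:360])])[:,:,::-1])
E
```

```text
top new 148 [ 26.37   7.77 107.31]
top mate 148 [  25.37 -106.11  107.08]
 bar x 47 [-65.98 -58.18  15.95]
 knob 176 ((-62.72783660888672, 113.61299133300781), (11.346807479858398, 82.13479614257812), 21.80738639831543)
side new 67 [ 26.73  11.19 107.57]
side mate 63 [  25.55 -102.96  106.89]
 bar x 24 [-66.75 -58.19  17.81]
 knob 90 ((-44.220619201660156, 117.5899658203125), (80.28532409667969, 95.8270492553711), 89.7352294921875)
[-0.1  -0.15 -0.2 ]
```

View pics/s2.png

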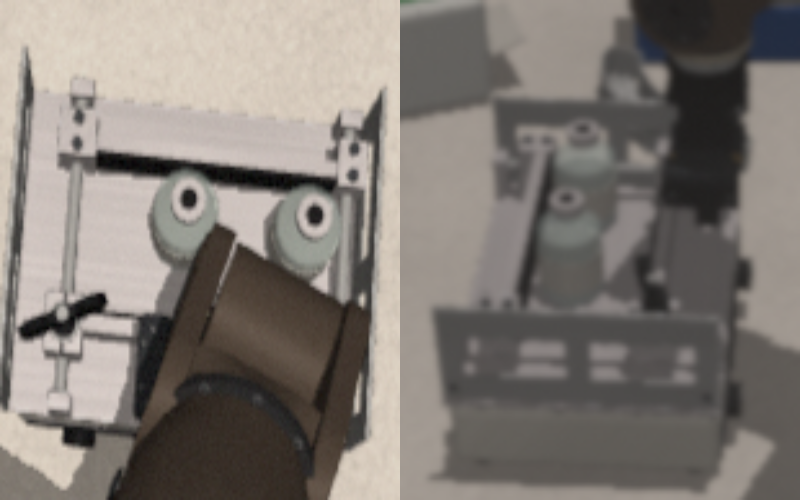

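Both bottles stand upright (top panel (185,200) and (312,215)) in line with each other, and the fingers are down behind the bar. Next I push it.

>>> carry_out([
  [0.005,0,0,0,0],
  [0.012,0,0,0,0],
  [0.018,0,0,0,0],
  [0.021,0,0,0,0],
  [0.024,0,0,0,0],
  [0.027,0,0,0,0],
  [0.031,0,0,0,0],
  [0.035,0,0,0,0],
  [0.039,0,0,0,0],
  [0.043,0,0,0,0],
  [0.047,0,0,0,0],
  [0.051,0,0,0,0],
  [0.055,0,0,0,0],
  [0.058,0,0,0,0],
  [0.06,0,0,0,0],
  [0.06,0,0,0,0],
])

```text
t: 16.38
eef_pos: [526.4, -132.0, 335.2]
tcp_rot: [3.141, -0.001, -0.062]
ft_force: [-1.3, 1.1, -1.1]
opening: 0.006
grip_force: 0.5
```

Run:
```python
from h import *
p=rep("top");q=rep("side")
```

```text
top new 50 [ 29.36  16.3  106.77]
top mate 0 
 bar x 46 [-28.71 -21.63 -13.07]
 knob 180 ((-24.691102981567383, 113.73162841796875), (10.171308517456055, 82.18636322021484), 22.804533004760742)
side new 72 [ 26.62  11.3  106.81]
side mate 61 [  24.57 -102.39  107.73]
 bar x 28 [-28.65 -20.66  17.87]
 knob 89 ((-26.11749839782715, 116.75973510742188), (11.226859092712402, 79.65444946289062), 22.063968658447266)
```

>>> carry_out([
  [0.001,0,0,0,0],
  [0.0025,0,0,0,0],
  [0.004,0,0,0,0],
  [0.0055,0,0,0,0],
  [0.007,0,0,0,0],
  [0.0085,0,0,0,0],
  [0.01,0,0,0,0],
  [0.011,0,0,0,0],
  [0.0115,0,0,0,0],
  [0.012,0,0,0,0],
  [0.012,0,0,0,0],
])

```text
t: 17.85
eef_pos: [537.9, -132.8, 335.3]
tcp_rot: [3.141, 0.001, -0.062]
ft_force: [-7.3, -1.8, 4.7]
opening: 0.007
grip_force: 3.2
```

Run:
```python
from h import *
p=rep("top");q=rep("side")
```

```text
top new 33 [ 31.83  18.08 106.83]
top mate 0 
 bar x 44 [-16.9   -8.23  -1.64]
 knob 181 ((-13.62592887878418, 113.86663055419922), (10.629955291748047, 81.97039031982422), 23.166542053222656)
side new 67 [ 29.27  10.53 106.86]
side mate 56 [  28.6  -102.89  106.46]
 bar x 23 [-18.12 -12.83   8.13]
 knob 87 ((-15.046792030334473, 126.84297943115234), (32.05381774902344, 97.5711898803711), 36.26655960083008)
```

>>> carry_out([
  [0.0005,0,0,0,0],
  [0.001,0,0,0,0],
  [0.0015,0,0,0,0],
  [0.002,0,0,0,0],
  [0.002,0,0,0,0],
])

```text
t: 18.58
eef_pos: [539.9, -132.9, 335.3]
tcp_rot: [3.141, 0.001, -0.062]
ft_force: [-6.0, -2.8, 5.8]
opening: 0.006
grip_force: 3.2
```

>>> carry_out([
  [0.0005,0,0,0,0],
  [0.001,0,0,0,0],
  [0.001,0,0,0,0],
])

```text
t: 18.95
eef_pos: [540.6, -133.0, 335.3]
tcp_rot: [3.142, 0.002, -0.062]
ft_force: [-10.3, -2.1, 7.4]
opening: 0.006
grip_force: 5.0
```

>>> carry_out([
  [0.0005,0,0,0,0],
  [0.001,0,0,0,0],
  [0.001,0,0,0,0],
])

```text
t: 19.32
eef_pos: [541.1, -133.0, 335.3]
tcp_rot: [-3.141, 0.004, -0.062]
ft_force: [-14.9, -2.5, 9.5]
opening: 0.005
grip_force: 7.4
```

Run:
```python
from h import *
p=rep("top");q=rep("side")
```

```text
top new 29 [ 34.29  18.01 106.73]
top mate 0 
 bar x 47 [-14.35  -6.56   1.24]
 knob 184 ((-11.328514099121094, 113.97941589355469), (10.449318885803223, 82.10385131835938), 22.202844619750977)
side new 69 [ 30.74  10.31 106.98]
side mate 58 [  32.   -103.16  107.2 ]
 bar x 21 [-14.91  -7.83   9.67]
 knob 84 ((-10.524234771728516, 113.26508331298828), (11.0431489944458, 84.78746795654297), 21.955078125)
```

>>> carry_out([
  [0.0005,0,0,0,0],
  [0.001,0,0,0,0],
  [0.001,0,0,0,0],
  [0.001,0,0,0,0],
])

```text
t: 19.92
eef_pos: [541.5, -133.1, 335.3]
tcp_rot: [-3.141, 0.006, -0.062]
ft_force: [-20.0, -3.7, 12.3]
opening: 0.008
grip_force: 9.9
```

>>> carry_out([
  [-0.004,0,0,0,0],
  [-0.012,0,0,0,0],
  [-0.02,0,0,0,0],
  [-0.02,0,-0.01,0,0],
  [-0.02,0,-0.035,0,0],
  [-0.02,0,-0.065,0,0.1],
  [-0.02,0,-0.095,0,0.2],
  [-0.02,0,-0.12,0,0.3],
  [-0.02,0,-0.13,0,0.3],
  [-0.02,0,-0.13,0,0.3],
])

```text
t: 21.18
eef_pos: [523.1, -131.7, 465.6]
tcp_rot: [3.141, -0.001, -0.062]
ft_force: [-0.0, 0.2, -0.6]
opening: 0.298
grip_force: 0.0
```

Run:
```python
from h import *
p=rep("top");q=rep("side");W=np.array(env.state()["eef_pos"]);print(W,tosh(W),env.state()["tcp_rot"],env.state()["opening"])
for n in("top","side"):
    S=tosh(cloud(n)[1]);k=sel(S,-60,40,65,158,90,112);l=cv2.fitLine(k[:,:2].astype(np.float32),cv2.DIST_HUBER,0,.01,.01).ravel();print(np.arctan2(l[1],l[0])%np.pi)
```

```text
top new 11 [ 41.57  15.12 107.56]
top mate 0 
 bar x 50 [-15.19  -7.17   0.64]
 knob 182 ((-11.285440444946289, 113.91593933105469), (10.773235321044922, 82.30204010009766), 22.498226165771484)
side new 69 [ 31.68  10.57 107.18]
side mate 62 [  31.22 -102.62  107.39]
 bar x 22 [-15.45  -8.94  -1.88]
 knob 84 ((-11.443328857421875, 115.55914306640625), (10.263593673706055, 80.94123840332031), 23.83445167541504)
[ 523.14 -131.77  464.39] [-41.17 -44.7  364.39] [-3.14  0.   -0.06] 0.2967019620010988
1.9766695
1.9951227
```

>>> carry_out([
  [0.002,-0.01,0,-8,0.3],
  [0.006,-0.03,0,-18,0.3],
  [0.01,-0.055,0,-28,0.3],
  [0.015,-0.08,0,-38,0.3],
  [0.02,-0.105,0,-48,0.3],
  [0.024,-0.125,0,-58,0.3],
  [0.027,-0.14,0,-68,0.3],
  [0.029,-0.15,0,-78,0.3],
  [0.03,-0.156,0,-88,0.3],
  [0.03,-0.1583,0,-98,0.3],
  [0.03,-0.1583,0.01,-106,0.3],
  [0.03,-0.1583,0.02,-112.7,0.3],
  [0.03,-0.1583,0.03,-112.7,0.3],
  [0.03,-0.1583,0.045,-112.7,0.3],
  [0.03,-0.1583,0.05,-112.7,0.3],
  [0.03,-0.1583,0.05,-112.7,0.3],
])

```text
t: 23.38
eef_pos: [563.1, 24.3, 414.8]
tcp_rot: [-3.141, -0.0, 1.904]
ft_force: [-0.0, 0.3, -0.3]
opening: 0.298
grip_force: 0.0
```

Run:
```python
from h import *
s=env.state();print(tosh(np.array(s["eef_pos"])),np.degrees(s["tcp_rot"])+3.55,s["joints"])
p=env.read_camera("top")[0];q=env.read_camera("side")[0]
cv2.imwrite("pics/s3.png",np.hstack([cv2.resize(a,(400,500)) for a in(p[130:280,280:435],q[160:310,240:360])])[:,:,::-1])
```

```text
[-10.99 113.54 314.79] [-176.41    3.54  112.64] [-0.07  0.39  1.7  -0.    1.05 -0.41]
```

View pics/s3.png

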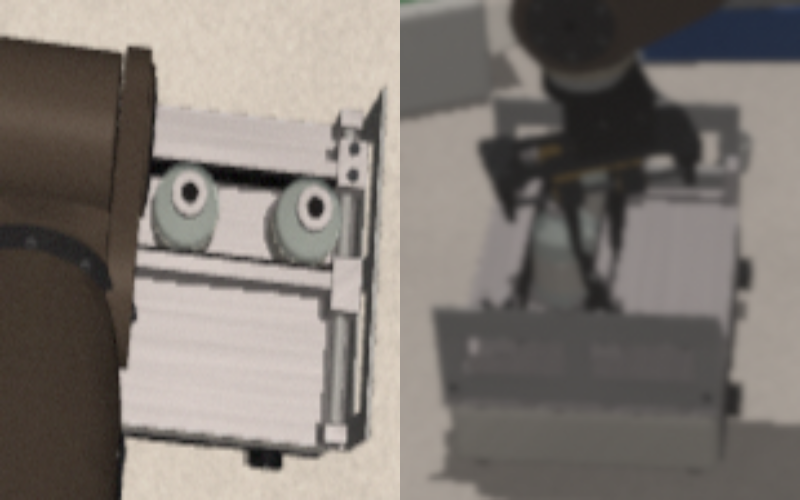

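Both bottles stand between the bars (top panel (188,205) and (313,215)), and the gripper is over the knob (side panel (590,280)). I'll go down and grip.

>>> carry_out([
  [0,0,0.008,0,0.3],
  [0,0,0.018,0,0.3],
  [0,0,0.028,0,0.3],
  [0,0,0.038,0,0.3],
  [0,0,0.045,0,0.3],
  [0,0,0.048,0,0.3],
  [0,0,0.048,0,0.3],
])

```text
t: 24.35
eef_pos: [563.0, 24.3, 367.1]
tcp_rot: [-3.142, 0.0, 1.905]
ft_force: [-0.1, -0.7, 0.6]
opening: 0.298
grip_force: 0.0
```

>>> carry_out([
  [0,0,0,0,0.22],
  [0,0,0,0,0.16],
  [0,0,0,0,0.12],
  [0,0,0,0,0.06],
  [0,0,0,0,0],
  [0,0,0,0,0],
  [0,0,0,0,0],
])

```text
t: 25.22
eef_pos: [563.3, 24.7, 367.5]
tcp_rot: [3.14, -0.0, 1.905]
ft_force: [3.0, 3.9, -0.2]
opening: 0.094
grip_force: 30.0
```

>>> carry_out([
  [0,0,0,3,0],
  [0,0,0,8,0],
  [0,0,0,14,0],
  [0,0,0,20,0],
  [0,0,0,26,0],
  [0,0,0,32,0],
  [0,0,0,38,0],
  [0,0,0,44,0],
  [0,0,0,50,0],
  [0,0,0,56,0],
  [0,0,0,62,0],
  [0,0,0,67,0],
  [0,0,0,70,0],
  [0,0,0,72,0],
  [0,0,0,72,0],
])

```text
t: 27.1
eef_pos: [563.2, 24.7, 367.5]
tcp_rot: [3.141, -0.001, 0.648]
ft_force: [2.6, 5.4, 1.5]
opening: 0.091
grip_force: 30.0
```

Run:
```python
from h import *
s=env.state();print(tosh(np.array(s["eef_pos"])),np.degrees(s["tcp_rot"][2])+3.55,s["moment"],s["ft_force"])
```

```text
[-10.9  113.91 267.45] 40.652629447715746 [ 0.81 -0.44 -0.08] [2.62 5.35 1.48]
```

>>> carry_out([
  [0,0,0,2,0],
  [0,0,0,4,0],
  [0,0,0,6,0],
  [0,0,0,8,0],
  [0,0,0,9,0],
  [0,0,0,9,0],
])

```text
t: 27.85
eef_pos: [563.2, 24.7, 367.4]
tcp_rot: [3.141, -0.001, 0.492]
ft_force: [2.4, 5.3, 0.3]
opening: 0.096
grip_force: 30.2
```

Run:
```python
from h import *
s=env.state();print(tosh(np.array(s["eef_pos"])),np.degrees(s["tcp_rot"][2])+3.55,s["moment"],s["ft_force"])
```

```text
[-10.92 113.99 267.45] 31.73476276466807 [ 0.88 -0.41  0.54] [2.4  5.33 0.35]
```

>>> carry_out([
  [0,0,0,1,0],
  [0,0,0,1.5,0],
  [0,0,0,1.5,0],
])

```text
t: 28.22
eef_pos: [563.2, 24.8, 367.5]
tcp_rot: [3.141, -0.001, 0.466]
ft_force: [3.3, 5.6, 0.9]
opening: 0.099
grip_force: 30.9
```

>>> carry_out([
  [0,0,0,0,0.13],
  [0,0,0,0,0.18],
  [0,0,0,0,0.24],
  [0,0,0,0,0.26],
  [0,0,0,0,0.26],
  [0,0,-0.01,0,0.26],
  [0,0,-0.025,0,0.26],
  [0,0,-0.045,0,0.26],
  [0,0,-0.07,0,0.26],
  [0,0,-0.1,0,0.26],
  [0,0,-0.13,0,0.26],
  [0,0,-0.15,0,0.26],
  [0,0,-0.15,0,0.26],
])

```text
t: 29.85
eef_pos: [562.6, 24.4, 519.4]
tcp_rot: [3.14, -0.003, 0.465]
ft_force: [-0.0, -0.3, -0.1]
opening: 0.26
grip_force: 0.0
```

>>> carry_out([
  [0.015,-0.03,0,0,0.26],
  [0.035,-0.07,0,0,0.26],
  [0.055,-0.11,0,0,0.26],
  [0.08,-0.16,0,0,0.26],
  [0.1,-0.2,0,0,0.26],
  [0.11,-0.22,0,0,0.26],
  [0.11,-0.22,0,0,0.26],
])

```text
t: 30.72
eef_pos: [562.6, 271.1, 516.5]
tcp_rot: [3.142, 0.001, 0.467]
ft_force: [0.1, -1.0, 0.0]
opening: 0.263
grip_force: 0.0
```

Run:
```python
from h import *
p=rep("top");q=rep("side")
for n in("top","side"):
    S=tosh(cloud(n)[1]);k=sel(S,-60,40,65,158,90,112);l=cv2.fitLine(k[:,:2].astype(np.float32),cv2.DIST_HUBER,0,.01,.01).ravel();print("knob q",2.18-np.arctan2(l[1],l[0])%np.pi)
cv2.imwrite("pics/s4.png",np.hstack([cv2.resize(a,(400,500)) for a in(p[130:280,280:435],q[160:310,240:360])])[:,:,::-1])
```

```text
top new 149 [ 31.09   7.17 107.08]
top mate 151 [  31.11 -106.34  107.3 ]
 bar x 70 [-16.94  -9.27  -1.07]
 knob 151 ((-14.305366516113281, 112.99175262451172), (81.72103118896484, 9.311951637268066), 33.303428649902344)
side new 0 
side mate 0 
 bar x 0 
knob q 1.5906621Traceback (most recent call last):
  File "<stdin>", line 4, in <module>
cv2.error: OpenCV(4.12.0) /io/opencv/modules/imgproc/src/linefit.cpp:50: error: (-215:Assertion failed) count > 0 in function 'fitLine2D_wods'
```

Run:
```python
from h import *
import collections
p,_=cloud("top")
A=np.vstack([tosh(cloud("top")[1]).reshape(-1,3) for _ in range(4)])
for y0,y1 in((-90,-60),(-60,-30),(-20,30),(30,60),(60,90)):
    b=sel(A,-40,20,y0,y1,54,66);print("bar",y0,len(b),np.percentile(b[:,0],[1,50,99]))
    b=sel(A,50,100,y0,y1,54,66);print(" rear",np.percentile(b[:,0],[1,50,99]))
k=sel(A,-60,40,65,158,95,112);print("knob",k.mean(0),np.median(k,axis=0))
for a in((0,60,-20,40),(0,60,-140,-80)):
    b=sel(A,*a,104,112);print("cap",b.mean(0),cv2.minEnclosingCircle(b[:,:2].astype(np.float32)))
cv2.imwrite("pics/s4.png",cv2.resize(p[140:275,280:435],None,fx=4.4,fy=4.4,interpolation=cv2.INTER_CUBIC)[:,:,::-1])
```

```text
bar -90 390 [-17.5   -8.56  17.69]
 rear [62.58 70.51 79.48]
bar -60 347 [-17.33  -8.95  -0.78]
 rear [62.29 70.04 79.09]
bar -20 673 [-17.39  -8.37   9.88]
 rear [62.69 71.35 79.46]
bar 30 349 [-17.44  -9.31  16.25]
 rear [62.63 70.22 79.11]
bar 60 353 [-17.49  -9.87  -0.92]
 rear [62.28 70.12 79.07]
knob [-14.47 112.9  102.95] [-14.6 112.5 103.1]
cap [ 31.62   7.11 107.54] ((32.01248550415039, 7.581250190734863), 16.411806106567383)
cap [  31.56 -106.49  107.57] ((31.606595993041992, -106.40790557861328), 16.352924346923828)
```

View pics/s4.png

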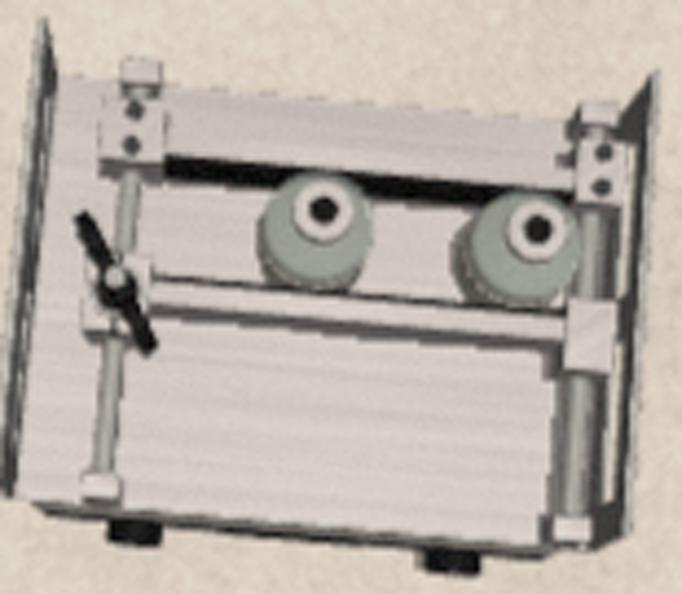

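The knob reads tight, but the bar's edges shifted from -15.2/+0.6 to about -17/-1 mm. Closing on the blade pulled the bar back about 2 mm, because robot x reads about 2 mm more than camera x. To fix it I'll grip the knob again, loosen it, push the bar forward against the bottles, and tighten it while keeping forward pressure on.

>>> carry_out([
  [-0.015,0.03,0,0,0.26],
  [-0.035,0.07,0,0,0.26],
  [-0.055,0.11,0,0,0.26],
  [-0.08,0.16,0,0,0.26],
  [-0.1,0.2,0,0,0.26],
  [-0.11,0.22,0,0,0.26],
  [-0.11,0.22,0.02,-1,0.26],
  [-0.11,0.22,0.05,-2,0.26],
  [-0.11,0.22,0.08,-2.5,0.26],
  [-0.11,0.22,0.105,-2.5,0.26],
  [-0.11,0.22,0.125,-2.5,0.26],
  [-0.11,0.22,0.14,-2.5,0.26],
  [-0.11,0.22,0.148,-2.5,0.26],
  [-0.11,0.22,0.15,-2.5,0.26],
  [-0.11,0.22,0.15,-2.5,0.16],
  [-0.11,0.22,0.15,-2.5,0.08],
  [-0.11,0.22,0.15,-2.5,0],
  [-0.11,0.22,0.15,-2.5,0],
  [-0.11,0.22,0.15,-2.5,0],
])

```text
t: 33.55
eef_pos: [563.0, 24.5, 367.7]
tcp_rot: [3.141, -0.001, 0.509]
ft_force: [-0.6, 3.9, 5.3]
opening: 0.092
grip_force: 30.0
```

>>> carry_out([
  [0,0,0,-3,0],
  [0,0,0,-10,0],
  [0,0,0,-19,0],
  [0,0,0,-28,0],
  [0,0,0,-37,0],
  [0,0,0,-46,0],
  [0,0,0,-55,0],
  [0,0,0,-62,0],
  [0,0,0,-66,0],
  [0,0,0,-66,0],
])

```text
t: 34.8
eef_pos: [563.3, 24.3, 367.7]
tcp_rot: [3.14, 0.0, 1.66]
ft_force: [2.2, 2.0, 4.0]
opening: 0.096
grip_force: 30.0
```

>>> carry_out([
  [-0.0001,0.0007,0,0,0],
  [-0.0002,0.0014,0,0,0],
  [-0.0003,0.002,0,0,0],
  [-0.0003,0.002,0,0,0],
])

```text
t: 35.3
eef_pos: [564.8, 24.2, 367.6]
tcp_rot: [-3.141, 0.0, 1.659]
ft_force: [-3.4, 3.5, 8.9]
opening: 0.095
grip_force: 30.0
```

>>> carry_out([
  [-0.0001,0.0005,0,0,0],
  [-0.0001,0.001,0,0,0],
  [-0.0001,0.001,0,0,0],
])

```text
t: 35.67
eef_pos: [565.7, 24.2, 367.6]
tcp_rot: [-3.141, 0.0, 1.659]
ft_force: [-2.8, 1.4, 9.1]
opening: 0.09
grip_force: 30.0
```

>>> carry_out([
  [-0.0001,0.0005,0,0,0],
  [-0.0001,0.001,0,0,0],
  [-0.0001,0.001,0,0,0],
])

```text
t: 36.05
eef_pos: [566.2, 24.2, 367.6]
tcp_rot: [-3.139, -0.0, 1.659]
ft_force: [-8.4, 2.7, 12.6]
opening: 0.092
grip_force: 30.0
```

>>> carry_out([
  [-0.0001,0.0005,0,0,0],
  [-0.0001,0.001,0,0,0],
  [-0.0001,0.001,0,0,0],
])

```text
t: 36.42
eef_pos: [566.8, 24.2, 367.6]
tcp_rot: [-3.137, -0.0, 1.659]
ft_force: [-13.2, 2.2, 15.4]
opening: 0.09
grip_force: 30.0
```

>>> carry_out([
  [0,0,0,3,0],
  [0,0,0,9,0],
  [0,0,0,17,0],
  [0,0,0,25,0],
  [0,0,0,33,0],
  [0,0,0,41,0],
  [0,0,0,49,0],
  [0,0,0,56,0],
  [0,0,0,61,0],
  [0,0,0,64,0],
  [0,0,0,66,0],
  [0,0,0,67,0],
  [0,0,0,67,0],
])

```text
t: 38.05
eef_pos: [566.4, 24.5, 367.6]
tcp_rot: [-3.139, 0.005, 0.49]
ft_force: [-14.3, 3.2, 15.7]
opening: 0.097
grip_force: 30.1
```

Run:
```python
from h import *
s=env.state();print(tosh(np.array(s["eef_pos"])),np.degrees(s["tcp_rot"][2])+3.55,s["moment"],s["ft_force"])
```

```text
[ -7.64 113.93 267.6 ] 31.631910740529086 [0.66 2.6  0.51] [-14.34   3.21  15.71]
```

>>> carry_out([
  [0,0,0,1,0],
  [0,0,0,1.5,0],
  [0,0,0,1.5,0],
])

```text
t: 38.42
eef_pos: [566.4, 24.5, 367.6]
tcp_rot: [-3.139, 0.005, 0.464]
ft_force: [-15.5, 3.1, 16.1]
opening: 0.099
grip_force: 30.7
```

>>> carry_out([
  [0,0,0,0,0.11],
  [0,0,0,0,0.14],
  [0,0,0,0,0.18],
  [0,0,0,0,0.24],
  [0,0,0,0,0.26],
  [0,0,0,0,0.26],
  [0,0,-0.01,0,0.26],
  [0,0,-0.025,0,0.26],
  [0,0,-0.045,0,0.26],
  [0,0,-0.07,0,0.26],
  [0,0,-0.1,0,0.26],
  [0,0,-0.13,0,0.26],
  [0.015,-0.03,-0.15,0,0.26],
  [0.035,-0.07,-0.15,0,0.26],
  [0.055,-0.11,-0.15,0,0.26],
  [0.08,-0.16,-0.15,0,0.26],
  [0.1,-0.2,-0.15,0,0.26],
  [0.11,-0.22,-0.15,0,0.26],
  [0.11,-0.22,-0.15,0,0.26],
])

```text
t: 40.8
eef_pos: [567.5, 270.9, 517.6]
tcp_rot: [3.141, -0.0, 0.467]
ft_force: [-0.0, -0.7, -0.4]
opening: 0.258
grip_force: 0.0
```

Run:
```python
from h import *
p,_=cloud("top")
A=np.vstack([tosh(cloud("top")[1]).reshape(-1,3) for _ in range(4)])
for y0,y1 in((-60,-30),(60,90)):
    b=sel(A,-40,20,y0,y1,54,66);print("bar",y0,len(b),np.percentile(b[:,0],[1,50,99]))
k=sel(A,-60,40,65,158,95,112);print("knob",k.mean(0))
k=sel(A,-60,40,65,158,90,112);r=cv2.minAreaRect(k[:,:2].astype(np.float32));l=cv2.fitLine(k[:,:2].astype(np.float32),cv2.DIST_HUBER,0,.01,.01).ravel();print(r,"q",2.18-np.arctan2(l[1],l[0])%np.pi)
for a in((0,60,-20,40),(0,60,-140,-80)):
    b=sel(A,*a,104,112);print("cap",b.mean(0))
cv2.imwrite("pics/s5.png",p[:,:,::-1])
```

```text
bar -60 337 [-15.54  -7.3    0.78]
bar 60 348 [-15.51  -7.86   0.88]
knob [-12.55 112.89 102.77]
((-11.462379455566406, 113.41737365722656), (82.51522827148438, 9.515046119689941), 33.19606399536133) q 1.5958049
cap [ 31.58   6.9  107.6 ]
cap [  31.62 -106.35  107.6 ]
```

View pics/s5.png

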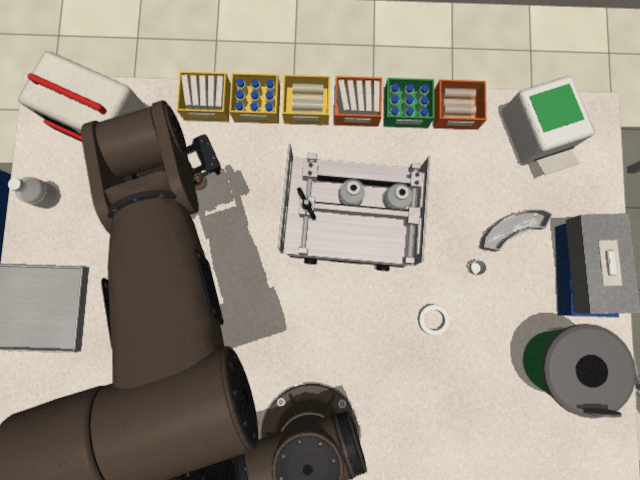

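The bar is back at about 0.074 (edges at -15.5 and +0.8 mm). Both bottles, at (351,190) and (399,195), stand against the rear bar. The knob reads 1.60 and the arm is clear.

```bash
python3 -c "
from cell import env
print(env.job_done())"
```

```text
the job is handed in; nothing more can be done
None
```

The job is handed in: both bottles are held upright against the rear bar and the wing knob is fully tight, but my first grip on the knob pulled the bar back about 2 mm, so I loosened it, pushed the bar home again and retightened it.

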